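# Close the heavy cover of the dry box and bed it on its seal

### The arm

A 7-joint arm with a two-finger parallel gripper is mounted at the origin on a cart in front of the work surface, level with it; the furniture and walls round the work are solid. World frame = base frame: x ahead of the robot, y to its left, z up, the work surface at z = 0. Lengths are in m, angles in rad, forces in N, time in s.
With the tool pointing down it reaches from about 0.4 to 0.85 m from the base axis. Payload 4.5 kg.
Tool frame: the origin (TCP) lies on the centre line of the jaws, within the pads' length; the fingertips stand r.tip_reach ahead of it and the grasp point (between the pads) lies 3 mm ahead of it (r.tip_reach is the distance from the TCP to the fingertips, in m); z points along the fingers, y is the line along which they close (so a half turn about z gives the same grasp; the last joint's range is limited). The gripper opens to 88 mm and grips with 3 to 60 N. Pads are 18 mm wide; open, the fingers measure 123 mm over their backs; the gripper's body (75 mm by 187 mm) begins 45 mm behind the grasp point.
Start: joints at [-1.266, 0.689, -0.195, 1.565, 0.157, 0.902, -0.215], TCP at [0.167, 0.602, 0.222] pointing down, gripper open.
Joint ranges: [-3.01, 3.01], [-0.46, 2.08], [-1.47, 1.51], [0.13, 2.56], [-1, 4.14], [0.04, 2.09], [-2.66, 2.66]. Speed limits (rad/s): [2.57, 2.57, 3.14, 3.14, 3.14, 3.14, 3.14].

### API

Orientations are given as a unit quaternion [x, y, z, w].
In Python, from plant import readout, eyes, ticket, r gives the robot as it stands. The module is installed in compiled form; this text tells all that it offers.
- The arm moves only by the tool carry_out, never from a script. Its argument "motion" is a list that holds one entry, the list of rows, each a list of 7 numbers: the shift along the tool's x, y, z in mm, then the turn, a rotation vector about the tool's x, y, z in rad, then the opening in per cent of the stroke, from 0 (shut) to 100 (fully open). In form: [[[dx, dy, dz, ax, ay, az, claw], ...]]. A call has 1 to 8 rows; each row shifts and turns the commanded pose from where the row before left it, along the tool's axes as they then stand; what a row does not reach is not made up. A row lasts 1/10 s, in which the tool goes at most 50 mm and 8.59 degrees, less where a joint would pass 70% of its speed; a pose out of reach is approached as far as the arm can. A call is refused whole if a number of a shift passes 50 or a number of a turn 0.15, either way. A call with a gripper value outside its range is refused whole. The fingers move at their own pace and stop on an object; "squeeze" is the grip in N (left out, the last holds). Time passes only in rows, so rows that do not move let the fingers close. It gives the time, the measured TCP pose, the force and the opening at its end, in the units of the state.
- readout.get_state(): the state, without advancing time (a new reading comes with each control period).
- eyes.snapshot(name): name is "scene" or "top"; returns a dict with "pixels" (384x512x3 uint8, red, green, blue), "K" (3x3 intrinsics, pixels), "dist_coeffs" ([k1, k2, p1, p2, k3] as OpenCV has them; the pictures are not rectified), "origin" and "attitude" of the camera in the world. Camera axes: x right, y down, z forward; pixel columns grow to the right and rows downward; lengths in m; the calibration is good to about 2 mm. A picture is of the moment at which its call begins. There is no depth.
- ticket.finish_job(): hands the job in, once; it reports no verdict.
The state is a dict: "clock": time; "q": joint angles; "qd": joint speeds; "joint_torque": joint torques, N m; "tool_pos": TCP position; "eef_rot": TCP orientation; "contact_force": force on the tool from outside, world axes, zero at the start; "moment": the same for the moment, N m; "opening": opening from 0.0 (shut) to 1.0 (fully open).
Only numpy, scipy, OpenCV 4.12 (cv2) and the standard library are available. Lean on these libraries where they do the work, as an engineer would, in place of code of your own. Each camera call takes 0.05 s, during which the arm holds its last target. There are 200 camera calls.

### The job

Close the dry storage box over its rack of sample vials: push its heavy cover down slowly (front edge about 5 cm a second, no slam) until it lies on the rubber seal, then keep pressing it there, near its front edge, with a steady 18 N or so for two seconds so that the greased seal takes, never with more than 30 N. Then let go, with the cover left lying on the seal and the bottles and the beaker beside the box untouched.

Things in the scene. Friction and masses are not known exactly. Their poses are not given: they have to be found in the camera images.
- dry_box: White box, 180 mm (its x) by 230 mm (its y), rim 80 mm high, fixed to the worktop; origin at the centre of its underside on the worktop. Its x axis points from the front (opening side) to the hinge side, y to the left along the hinge, z up. A vial rack stands inside.
- cover (a joint): Angle of the cover: 0 = level, grows as it opens; 1.57 would be upright, stop at 1.5. A spring balances its weight and the hinge is stiff, so it stays wherever it is left; pushing it 145 mm from the hinge takes 0.5 to 4 N. It comes to rest on the seal somewhere between 0 and 0.084 rad, from where the force climbs steeply.
- cover_hinge (a point): Middle of the cover's hinge line, at (97, 0, 84) mm in the box's frame. The cover is a flat grey plate of about 0.8 kg, 236 mm along the hinge, 12 mm thick, its free front edge 191 mm from the hinge line. Its smooth outer (top) face lies 10 mm outside the hinge line, square to the plate.
- cover_front (a point): Where to push: on the cover's outer face, middle line, 145 mm from the hinge line (46 mm inside the free edge); moves with the cover; 94 mm above the worktop at angle 0. Its z is square to the plate, outwards, its x points to the hinge. Open, the outer face looks away from the box's front: push it from behind, later from above.
- seal_place (a point): Fixed point on the box, middle of the inside of its front wall, 82 mm above the worktop, 178 mm from the hinge line: the lowest level of the black rubber seal strip that runs along there (208 mm). The bulb gives about 0.12 mm per N. How far it stands above this point differs from box to box, by 0 to 15 mm, and is not measured: only the push tells.
- bottle: Bystander: white bottle with screw cap, 37 mm across, 88 mm high, loose, to the left of the box; origin at the centre of its underside.
- beaker: Bystander: small glass beaker, 44 mm wide, 56 mm high, loose, to the right of the box; origin at the centre of its underside.
- dropper: Bystander: brown bottle with black cap, 30 mm across, 75 mm high, loose, to the left of the box; origin at the centre of its underside.

How it is judged:
By the outcome, as a careful person would: the job done as asked, in the order asked, and still so for the second after the job is handed in, with the robot touching nothing.
It also fails if it takes over 45 s, if anything falls off the work surface, if the arm or the gripper's body presses on something with over 40 N, if the wrist force passes 120 N, or if a joint passes its speed limit or range.

## Working session

There is one attempt and no reset: what is moved stays moved. The work goes in short steps, Python scripts to look and compute and a tool call to move; the robot and the scene stay as the last step left them, time stands still between calls to the robot, and variables do not carry over. Pictures are saved under pics/ and viewed, on a budget of 10 in all, crops included, one or two more only if the job needs it, and the job is handed in when it is done.

Besides the shell and the picture viewer there is one more tool, called after "Emit:" by a JSON object that holds its "op" and its "data". carry_out: Moves the arm, as the interface text tells. Its arguments: {"type":"object","properties":{"motion":{"type":"array","items":{"type":"array","items":{"type":"array","items":{"type":"number"}}}},"squeeze":{"type":"number"}},"required":["motion"]}

```bash
mkdir -p pics
python3 - <<'E'
from plant import readout, eyes, r
import cv2,pickle
print(readout.get_state(), r.tip_reach)
for n in("scene","top"):
    s=eyes.snapshot(n); pickle.dump(s,open(n+".pkl","wb")); cv2.imwrite(f"pics/{n}0.png",s["pixels"][:,:,::-1]); print(n,s["K"],s["dist_coeffs"],s["origin"],s["attitude"])
E
```

```text
{'clock': 0.0, 'q': array([-1.26624258,  0.69000928, -0.19449869,  1.56629727,  0.15727824,
        0.90251482, -0.21510907]), 'qd': array([-0.00013164, -0.00186798,  0.00195793,  0.00041335, -0.00181818,
        0.00023938,  0.00106814]), 'joint_torque': array([-3.02262724e-04, -5.27558434e+01, -1.26722518e+00, -1.53427899e+01,
       -5.26467757e-02,  6.75254370e-03,  1.77348657e-04]), 'tool_pos': array([0.16704018, 0.60159064, 0.22100635]), 'eef_rot': array([ 1.34941747e-01,  9.90853106e-01, -9.18146342e-04, -6.24029629e-05]), 'contact_force': array([-0.58821108, -0.03342069, -0.42679123]), 'moment': array([0.04225786, 0.04248079, 0.00147198]), 'opening': 0.9994394895416597} 0.022
scene [[465.06910229   0.         252.72690718]
 [  0.         465.06910229 192.61232373]
 [  0.           0.           1.        ]] [0.06397843 0.         0.         0.         0.        ] [0.12816816 0.0026581  0.8661038 ] [ 0.84426829 -0.47829349  0.11758082 -0.2112372 ]
top [[450.20386421   0.         244.10084429]
 [  0.         450.20386421 188.32937914]
 [  0.           0.           1.        ]] [-0.08703918  0.          0.          0.          0.        ] [0.38899852 0.22314203 1.03594624] [-0.70557854  0.70670287 -0.03799883  0.03586177]
```

View pics/scene0.png

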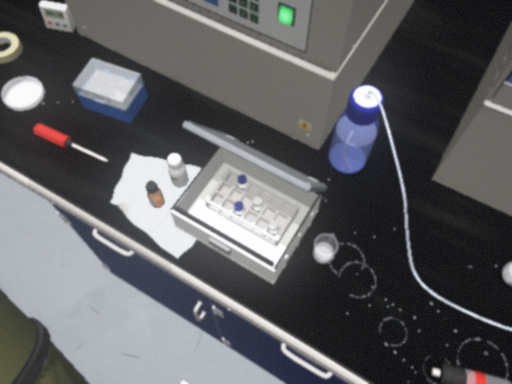

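View pics/top0.png

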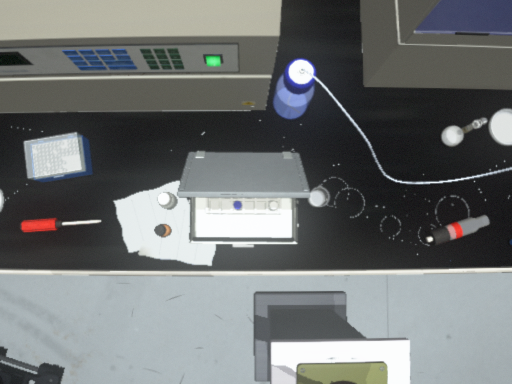

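The scene view shows the box at about (250,210), with its cover open and leaning over it. The cover's free edge runs from (185,122) to (323,188). The bottles are at (155,193) and (177,168), and the beaker is at (325,247). In the top view the cover spans rows 152–197 and columns 180–310. The box front is at row ~242, and the beaker is at (319,196). I'll enlarge both to pick corners.

Run:
```python
import cv2,pickle,numpy as np
a=pickle.load(open("scene.pkl","rb"))["pixels"][100:290,140:350]; b=pickle.load(open("top.pkl","rb"))["pixels"][140:260,145:345]
f=lambda i:cv2.resize(i,None,fx=4,fy=4,interpolation=cv2.INTER_CUBIC)
A=cv2.resize(a,None,fx=3,fy=3,interpolation=cv2.INTER_CUBIC)
cv2.imwrite("pics/a.png",f(b)[:,:,::-1]);cv2.imwrite("pics/b.png",A[:,:,::-1])
```

```text
(no output)
```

View pics/a.png

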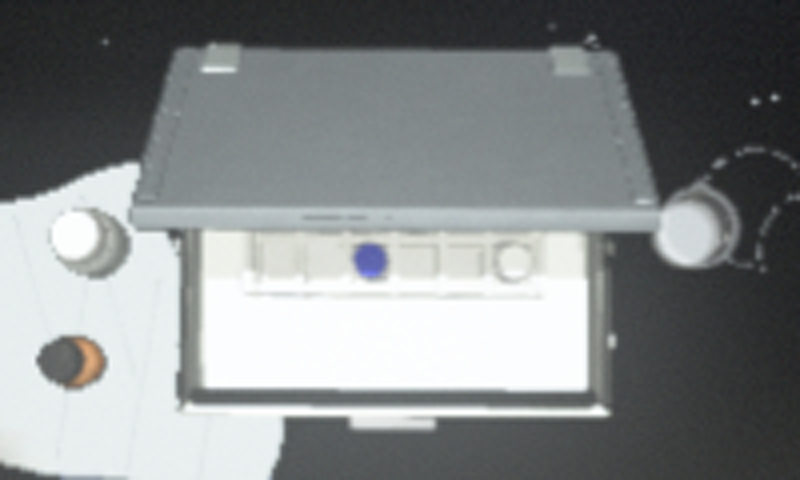

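View pics/b.png

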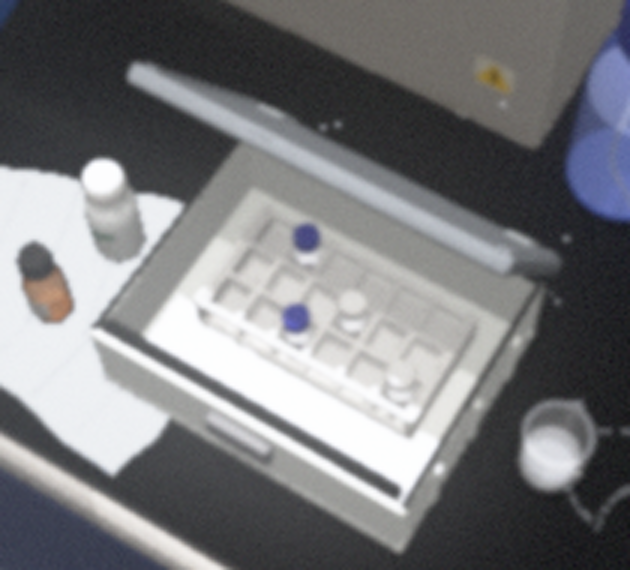

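The top crop shows the front rim corners at crop px (180,410) and (609,412). The cover's outer free edge runs from (138,208) to (660,207) and its hinge edge is at row ~50. In the scene crop the free edge runs from (132,63) to (513,258).

```bash
cat > h.py <<'E'
import cv2,pickle,numpy as np
from scipy.spatial.transform import Rotation as R
def ray(n,uv):
    s=pickle.load(open(n+".pkl","rb"))
    p=cv2.undistortPoints(np.array([[uv]],float),s["K"],np.array(s["dist_coeffs"])).ravel()
    return np.array(s["origin"]),R.from_quat(s["attitude"]).apply([p[0],p[1],1])
def plane(n,uv,z):
    o,d=ray(n,uv); return o+d*(z-o[2])/d[2]
def tri(a,b):
    (o,d),(p,e)=ray("top",a),ray("scene",b)
    s,t=np.linalg.lstsq(np.c_[d,-e],p-o,rcond=None)[0]
    return (o+s*d+p+t*e)/2,np.linalg.norm(o+s*d-p-t*e)
T=lambda x,y:(145+x/4,140+y/4)
S=lambda x,y:(140+x/3,100+y/3)
E
python3 - <<'E'
from h import *
L,Rr=plane("top",T(180,410),.08),plane("top",T(609,412),.08)
print("rim top",L,Rr,np.linalg.norm(L-Rr))
L2,R2=plane("scene",S(95,330),.08),plane("scene",S(405,512),.08)
print("rim scene",L2,R2,np.linalg.norm(L2-R2))
y=(L-Rr)/np.linalg.norm(L-Rr); x=np.array([y[1],-y[0],0]); mid=(L+Rr)/2
o=mid+.09*x; o[2]=0; h=o+.097*x; h[2]=.084
print("yaw",np.arctan2(x[1],x[0]),"origin",o,"hinge",h)
for a,b in((T(138,208),S(132,63)),(T(660,207),S(513,258))):
    p,e=tri(a,b); d=p-h; print(p,e,"along x,y,z",d@x,d@y,d[2], "len",np.hypot(d@x,d[2]),"ang",np.arctan2(d[2],-d@x)-np.arctan2(.010,.191))
for n,px in(("bottle",T(75,235)),("beaker",T(695,230)),("dropper",T(60,360))):
    for z in (.0,.056,.075,.088): print(n,z,plane("top",px,z)[:2])
E
```

```text
rim top [0.37433713 0.33467484 0.08      ] [0.37288384 0.10799927 0.08      ] 0.22668023599597775
rim scene [0.37515862 0.33143875 0.08      ] [0.37192144 0.10670323 0.08      ] 0.22475882872863473
yaw -0.0064112339457709205 origin [0.46360864 0.22076005 0.        ] hinge [0.56060664 0.22013816 0.084     ]
[0.46387998 0.33524239 0.25122452] 0.003353849571127442 along x,y,z -0.0974626273893427 0.11448172651721374 0.16722451846442038 len 0.1935536187036841 ang 0.9907929875812541
[0.4656606  0.10414937 0.24435112] 0.00035788620273080303 along x,y,z -0.09420047018693381 -0.11659512591892299 0.16035111796519574 len 0.185973679901559 ang 0.9873373905414423
bottle 0.0 [0.47367868 0.40583968]
bottle 0.056 [0.46910114 0.39596361]
bottle 0.075 [0.46754804 0.39261281]
bottle 0.088 [0.4664854  0.39032015]
beaker 0.0 [0.47605099 0.04709598]
beaker 0.056 [0.47134521 0.05661248]
beaker 0.075 [0.46974861 0.05984129]
beaker 0.088 [0.46865619 0.06205048]
dropper 0.0 [0.40160812 0.41341751]
dropper 0.056 [0.40092648 0.40313181]
dropper 0.075 [0.40069521 0.39964202]
dropper 0.088 [0.40053698 0.39725427]
```

Emit:
{"op": "carry_out", "data": {"motion": [[[0, 0, -30, 0, 0, -0.135, 0], [0, 0, -40, 0, 0, -0.135, 0], [0, 0, -40, 0, 0, 0, 0], [0, -30, 0, 0, 0, 0, 0], [-30, -40, 0, 0, 0, 0, 0], [-40, -40, 0, 0, 0, 0, 0], [-40, -40, 0, 0, 0, 0, 0], [-40, -40, 0, 0, 0, 0, 0]]], "squeeze": 10}}

```text
clock: 0.9
tool_pos: [0.3041, 0.4242, 0.3316]
eef_rot: [0.0, 1.0, -0.0, -0.0]
contact_force: [0.4, 0.2, 0.1]
opening: 0.298
```

Emit:
{"op": "carry_out", "data": {"motion": [[[-40, -40, 0, 0, 0, 0, 0], [-40, -40, 0, 0, 0, 0, 0], [-40, -40, 0, 0, 0, 0, 0], [-40, -40, 0, 0, 0, 0, 0], [-30, -20, 0, 0, 0, 0, 0], [-15, -10, 0, 0, 0, 0, 0], [0, 0, 0, 0, 0, 0, 0], [0, 0, 0, 0, 0, 0, 0]]]}}

```text
clock: 1.7
tool_pos: [0.4884, 0.2551, 0.3314]
eef_rot: [0.0, 1.0, 0.0, -0.001]
contact_force: [-0.3, 0.5, 0.3]
opening: 0.004
```

Emit:
{"op": "carry_out", "data": {"motion": [[[-20, -18, 0, 0, 0, 0, 0], [-22, -17, 0, 0, 0, 0, 0], [0, 0, 0, 0, 0, 0, 0], [0, 0, 25, 0, 0, 0, 0], [0, 0, 25, 0, 0, 0, 0], [0, 0, 20, 0, 0, 0, 0], [0, 0, 10, 0, 0, 0, 0], [0, 0, 0, 0, 0, 0, 0]]]}}

```text
clock: 2.5
tool_pos: [0.5294, 0.2207, 0.2508]
eef_rot: [-0.001, 1.0, -0.0, -0.002]
contact_force: [-0.9, 0.6, -0.6]
opening: 0.008
```

Run:
```python
from plant import eyes
import cv2
a=eyes.snapshot("scene")["pixels"][60:290,110:370];b=eyes.snapshot("top")["pixels"][110:270,130:370]
import numpy as np
A=cv2.resize(a,(452,400),interpolation=3);B=cv2.resize(b,(340,400*0+227),interpolation=3)
c=np.zeros((400,792,3),np.uint8);c[:,:452]=A;c[:227,452:]=B
cv2.imwrite("pics/c.png",c[:,:,::-1])
```

```text
(no output)
```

View pics/c.png

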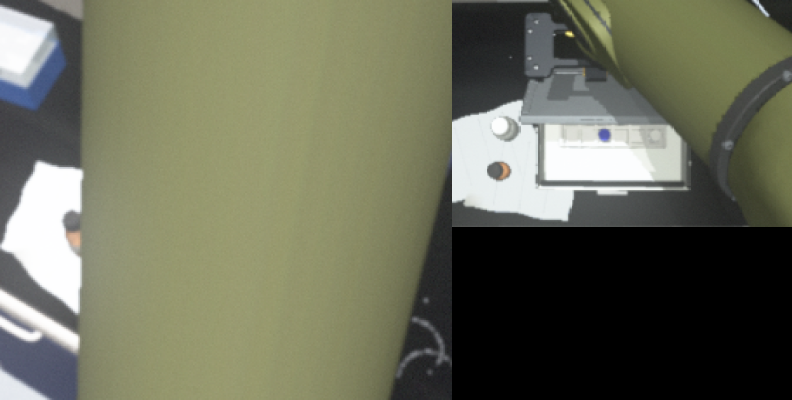

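The cover is untouched and the closed fingers are behind it (gripper at about (585,75) in the combined picture). I'll work out the arc now.

```bash
cat >> h.py <<'E'
def tcp(t): 
    return np.array([.5606-.145*np.cos(t)+.010*np.sin(t)+.009, .084+.145*np.sin(t)+.010*np.cos(t)+.022])
E
python3 - <<'E'
from h import *
t=np.r_[1.04,.99-.026*np.arange(0,37)]
for a,b in zip(t[:-1],t[1:]): d=(tcp(b)-tcp(a))*1000; print(round(b,3),np.round(tcp(b),4),np.round(-d,1))
E
```

```text
0.99 [0.4984 0.2327] [6.4 3.4]
0.964 [0.4951 0.2308] [3.3 1.9]
0.938 [0.4919 0.2288] [3.2 2. ]
0.912 [0.4887 0.2268] [3.2 2.1]
0.886 [0.4856 0.2246] [3.1 2.1]
0.86 [0.4826 0.2224] [3.1 2.2]
0.834 [0.4796 0.2201] [3.  2.3]
0.808 [0.4766 0.2177] [2.9 2.4]
0.782 [0.4738 0.2153] [2.9 2.5]
0.756 [0.471  0.2127] [2.8 2.5]
0.73 [0.4682 0.2101] [2.7 2.6]
0.704 [0.4655 0.2075] [2.7 2.7]
0.678 [0.4629 0.2047] [2.6 2.7]
0.652 [0.4604 0.2019] [2.5 2.8]
0.626 [0.458  0.1991] [2.5 2.9]
0.6 [0.4556 0.1961] [2.4 2.9]
0.574 [0.4533 0.1931] [2.3 3. ]
0.548 [0.451  0.1901] [2.2 3.1]
0.522 [0.4489 0.187 ] [2.1 3.1]
0.496 [0.4468 0.1838] [2.1 3.2]
0.47 [0.4449 0.1806] [2.  3.2]
0.444 [0.443  0.1773] [1.9 3.3]
0.418 [0.4411 0.174 ] [1.8 3.3]
0.392 [0.4394 0.1706] [1.7 3.4]
0.366 [0.4378 0.1672] [1.6 3.4]
0.34 [0.4362 0.1638] [1.5 3.4]
0.314 [0.4348 0.1603] [1.5 3.5]
0.288 [0.4334 0.1568] [1.4 3.5]
0.262 [0.4321 0.1532] [1.3 3.6]
0.236 [0.431  0.1496] [1.2 3.6]
0.21 [0.4299 0.146 ] [1.1 3.6]
0.184 [0.4289 0.1424] [1.  3.6]
0.158 [0.428  0.1387] [0.9 3.7]
0.132 [0.4272 0.135 ] [0.8 3.7]
0.106 [0.4265 0.1313] [0.7 3.7]
0.08 [0.4259 0.1276] [0.6 3.7]
0.054 [0.4254 0.1238] [0.5 3.7]
```

Emit:
{"op": "carry_out", "data": {"motion": [[[8, 0, 5, 0, 0, 0, 0], [8, 0, 5, 0, 0, 0, 0], [5, 0, 3, 0, 0, 0, 0], [3, 0, 2, 0, 0, 0, 0], [2, 0, 1, 0, 0, 0, 0], [2, 0, 1, 0, 0, 0, 0], [2, 0, 1, 0, 0, 0, 0]]]}}

```text
clock: 3.3
tool_pos: [0.5015, 0.2195, 0.2338]
eef_rot: [0.0, 1.0, 0.0, 0.0]
contact_force: [-0.2, -0.3, 0.4]
opening: 0.002
```

Emit:
{"op": "carry_out", "data": {"motion": [[[3, 0, 1.5, 0, 0, 0, 0], [3, 0, 1.8, 0, 0, 0, 0], [3.2, 0, 1.9, 0, 0, 0, 0], [3.2, 0, 2, 0, 0, 0, 0]]]}}

```text
clock: 3.7
tool_pos: [0.4886, 0.2195, 0.2264]
eef_rot: [0.0, 1.0, 0.0, -0.0]
contact_force: [0.0, -0.4, -0.6]
opening: 0.001
```

Emit:
{"op": "carry_out", "data": {"motion": [[[3, 0, 2, 0, 0, 0, 0], [3, 0, 2, 0, 0, 0, 0], [3, 0, 2.2, 0, 0, 0, 0]]]}}

```text
clock: 4.0
tool_pos: [0.4804, 0.2197, 0.2206]
eef_rot: [0.0, 1.0, 0.0, 0.001]
contact_force: [1.2, -0.4, 1.2]
opening: 0.006
```

Emit:
{"op": "carry_out", "data": {"motion": [[[3, 0, 2.4, 0, 0, 0, 0], [3, 0, 2.4, 0, 0, 0, 0], [2.9, 0, 2.5, 0, 0, 0, 0], [2.8, 0, 2.5, 0, 0, 0, 0]]]}}

```text
clock: 4.4
tool_pos: [0.468, 0.2197, 0.2105]
eef_rot: [0.0, 1.0, 0.0, 0.0]
contact_force: [1.2, -0.4, 1.7]
opening: 0.004
```

Run:
```python
from plant import eyes
import cv2
b=eyes.snapshot("top")["pixels"][130:260,145:345]
cv2.imwrite("pics/d.png",cv2.resize(b,None,fx=4,fy=4,interpolation=3)[:,:,::-1])
```

```text
(no output)
```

View pics/d.png

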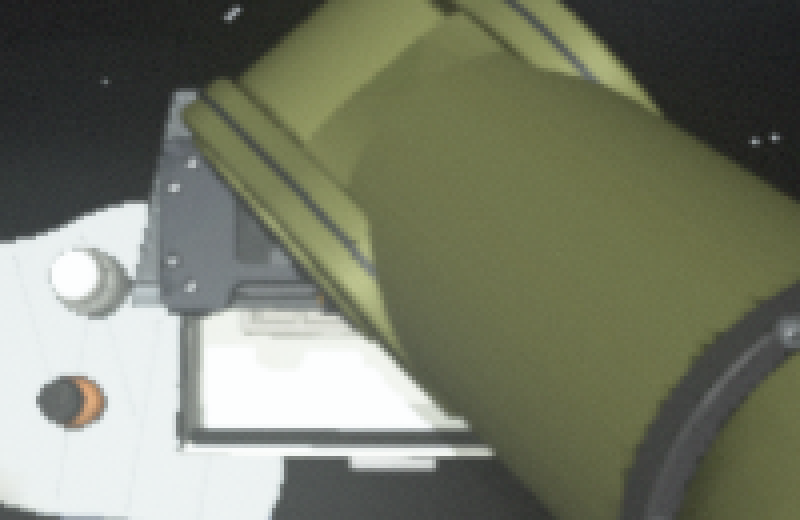

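The cover is moving: its free edge has come from row 192 to about 201, with 2 N of contact and the bottles in place. I'll follow the arc.

Emit:
{"op": "carry_out", "data": {"motion": [[[2.7, 0, 2.7, 0, 0, 0, 0], [2.6, 0, 2.7, 0, 0, 0, 0], [2.5, 0, 2.8, 0, 0, 0, 0], [2.5, 0, 2.9, 0, 0, 0, 0], [2.4, 0, 2.9, 0, 0, 0, 0], [2.3, 0, 3, 0, 0, 0, 0], [2.2, 0, 3.1, 0, 0, 0, 0], [2.1, 0, 3.1, 0, 0, 0, 0]]]}}

```text
clock: 5.25
tool_pos: [0.4487, 0.2195, 0.1871]
eef_rot: [0.0, 1.0, -0.0, -0.0]
contact_force: [0.9, -0.2, 1.8]
opening: 0.004
```

Emit:
{"op": "carry_out", "data": {"motion": [[[2.1, 0, 3.2, 0, 0, 0, 0], [2, 0, 3.2, 0, 0, 0, 0], [1.9, 0, 3.3, 0, 0, 0, 0], [1.8, 0, 3.3, 0, 0, 0, 0], [1.7, 0, 3.4, 0, 0, 0, 0], [1.6, 0, 3.4, 0, 0, 0, 0], [1.5, 0, 3.4, 0, 0, 0, 0], [1.5, 0, 3.5, 0, 0, 0, 0]]]}}

```text
clock: 6.05
tool_pos: [0.4347, 0.2195, 0.1604]
eef_rot: [0.0, 1.0, 0.0, -0.0]
contact_force: [-0.1, 0.7, 2.9]
opening: 0.01
```

Emit:
{"op": "carry_out", "data": {"motion": [[[1.4, 0, 3.5, 0, 0, 0, 0], [1.3, 0, 3.6, 0, 0, 0, 0], [1.2, 0, 3.6, 0, 0, 0, 0], [1.1, 0, 3.6, 0, 0, 0, 0], [1, 0, 3.6, 0, 0, 0, 0], [0.9, 0, 3.5, 0, 0, 0, 0], [0.8, 0, 3, 0, 0, 0, 0]]]}}

```text
clock: 6.75
tool_pos: [0.4271, 0.2195, 0.136]
eef_rot: [0.0, 1.0, -0.0, -0.0]
contact_force: [0.6, -0.5, 2.6]
opening: 0.008
```

Emit:
{"op": "carry_out", "data": {"motion": [[[0.5, 0, 2.5, 0, 0, 0, 0], [0.4, 0, 2, 0, 0, 0, 0], [0.3, 0, 1.5, 0, 0, 0, 0]]]}}

```text
clock: 7.05
tool_pos: [0.4259, 0.2196, 0.1301]
eef_rot: [0.0, 1.0, 0.0, -0.0]
contact_force: [0.1, -0.4, 1.8]
opening: 0.008
```

Emit:
{"op": "carry_out", "data": {"motion": [[[0.2, 0, 1, 0, 0, 0, 0], [0.2, 0, 1, 0, 0, 0, 0]]]}}

```text
clock: 7.25
tool_pos: [0.4256, 0.2196, 0.1283]
eef_rot: [0.0, 1.0, 0.0, 0.0]
contact_force: [-0.6, -0.2, 2.0]
opening: 0.005
```

Emit:
{"op": "carry_out", "data": {"motion": [[[0.1, 0, 1, 0, 0, 0, 0], [0.1, 0, 1, 0, 0, 0, 0]]]}}

```text
clock: 7.45
tool_pos: [0.4254, 0.2196, 0.1263]
eef_rot: [0.0, 1.0, 0.0, 0.0]
contact_force: [0.2, -0.1, 3.4]
opening: 0.008
```

Emit:
{"op": "carry_out", "data": {"motion": [[[0.1, 0, 0.8, 0, 0, 0, 0], [0, 0, 0.2, 0, 0, 0, 0]]]}}

```text
clock: 7.65
tool_pos: [0.4252, 0.2196, 0.1252]
eef_rot: [0.0, 1.0, 0.0, -0.0]
contact_force: [-0.5, -0.6, 2.3]
opening: 0.007
```

Emit:
{"op": "carry_out", "data": {"motion": [[[0.1, 0, 0.9, 0, 0, 0, 0], [0, 0, 0.4, 0, 0, 0, 0]]]}}

```text
clock: 7.85
tool_pos: [0.4251, 0.2196, 0.124]
eef_rot: [0.0, 1.0, 0.0, -0.0]
contact_force: [-0.1, -0.7, 1.9]
opening: 0.008
```

Emit:
{"op": "carry_out", "data": {"motion": [[[0.1, 0, 1, 0, 0, 0, 0], [0, 0, 0.6, 0, 0, 0, 0]]]}}

```text
clock: 8.05
tool_pos: [0.425, 0.2196, 0.1223]
eef_rot: [0.0, 1.0, 0.0, -0.0]
contact_force: [-1.3, 0.7, 1.3]
opening: 0.004
```

Emit:
{"op": "carry_out", "data": {"motion": [[[0, 0, 1, 0, 0, 0, 0], [0, 0, 0.6, 0, 0, 0, 0]]]}}

```text
clock: 8.25
tool_pos: [0.425, 0.2196, 0.1207]
eef_rot: [0.0, 1.0, 0.0, -0.0]
contact_force: [-0.7, 0.8, 3.1]
opening: 0.004
```

Emit:
{"op": "carry_out", "data": {"motion": [[[0, 0, 1, 0, 0, 0, 0], [0, 0, 0.6, 0, 0, 0, 0]]]}}

```text
clock: 8.45
tool_pos: [0.425, 0.2196, 0.1191]
eef_rot: [0.0, 1.0, 0.0, -0.0]
contact_force: [-0.6, 0.2, 1.2]
opening: 0.002
```

Emit:
{"op": "carry_out", "data": {"motion": [[[0, 0, 0.9, 0, 0, 0, 0], [0, 0, 0.6, 0, 0, 0, 0]]]}}

```text
clock: 8.65
tool_pos: [0.425, 0.2195, 0.1176]
eef_rot: [0.0, 1.0, 0.0, -0.0]
contact_force: [-1.2, -0.4, 1.7]
opening: 0.008
```

Emit:
{"op": "carry_out", "data": {"motion": [[[0, 0, 0.7, 0, 0, 0, 0], [0, 0, 0.4, 0, 0, 0, 0], [0, 0, 0, 0, 0, 0, 0]]]}}

```text
clock: 8.95
tool_pos: [0.425, 0.2196, 0.1166]
eef_rot: [0.0, 1.0, 0.0, -0.0]
contact_force: [-0.8, -0.6, 1.8]
opening: 0.009
```

Emit:
{"op": "carry_out", "data": {"motion": [[[0, 0, 0.7, 0, 0, 0, 0], [0, 0, 0.3, 0, 0, 0, 0]]]}}

```text
clock: 9.15
tool_pos: [0.425, 0.2196, 0.1156]
eef_rot: [0.0, 1.0, 0.0, -0.0]
contact_force: [-0.4, 0.3, 1.8]
opening: 0.005
```

Emit:
{"op": "carry_out", "data": {"motion": [[[0, 0, 0.7, 0, 0, 0, 0], [0, 0, 0.3, 0, 0, 0, 0]]]}}

```text
clock: 9.35
tool_pos: [0.425, 0.2196, 0.1146]
eef_rot: [0.0, 1.0, 0.0, -0.0]
contact_force: [-0.0, 0.7, 1.7]
opening: 0.004
```

Emit:
{"op": "carry_out", "data": {"motion": [[[0, 0, 0.7, 0, 0, 0, 0], [0, 0, 0.3, 0, 0, 0, 0]]]}}

```text
clock: 9.55
tool_pos: [0.425, 0.2196, 0.1136]
eef_rot: [0.0, 1.0, 0.0, -0.0]
contact_force: [-0.4, 0.8, 1.8]
opening: 0.01
```

Run:
```python
from plant import eyes
import cv2,pickle
s=eyes.snapshot("top");pickle.dump(s,open("top.pkl","wb"))
cv2.imwrite("pics/e.png",cv2.resize(s["pixels"][140:260,145:345],None,fx=4,fy=4,interpolation=3)[:,:,::-1])
```

```text
(no output)
```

View pics/e.png

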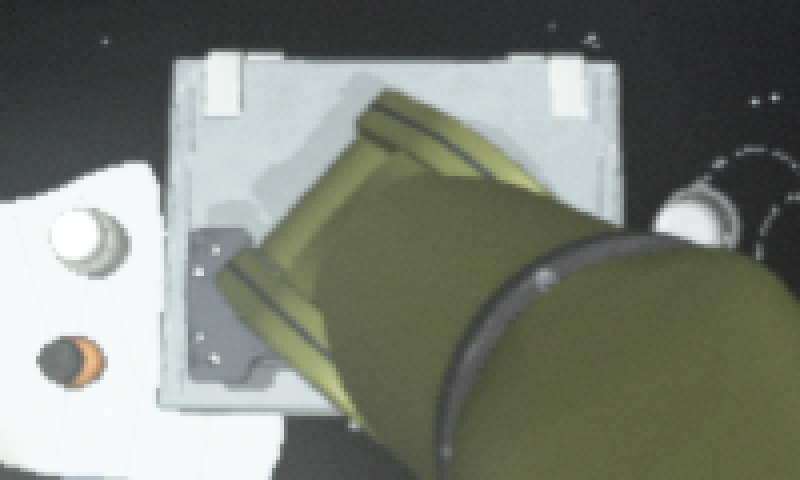

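The cover is nearly level, with its front edge at crop row ~408. The bottles and beaker haven't moved. Force is still only 1.8 N, so the seal hasn't been reached yet.

Emit:
{"op": "carry_out", "data": {"motion": [[[0, 0, 0.6, 0, 0, 0, 0], [0, 0, 0.2, 0, 0, 0, 0]]]}}

```text
clock: 9.8
tool_pos: [0.425, 0.2196, 0.1128]
eef_rot: [0.0, 1.0, 0.0, -0.0]
contact_force: [-0.6, -0.2, 2.6]
opening: 0.007
```

Emit:
{"op": "carry_out", "data": {"motion": [[[0, 0, 0.6, 0, 0, 0, 0], [0, 0, 0.2, 0, 0, 0, 0]]]}}

```text
clock: 10.0
tool_pos: [0.425, 0.2196, 0.112]
eef_rot: [0.0, 1.0, 0.0, -0.0]
contact_force: [-0.9, -0.2, 2.0]
opening: 0.007
```

Run:
```python
from h import *
from plant import readout
for uv in ((145+135/4,130+285/4),(145+138/4,140+208/4)):
    for Y in(.335,.338,.341):
        o,d=ray("top",uv); p=o+d*(Y-o[1])/d[1]; q=p-[.5606,Y,.084]
        print(Y,p,np.hypot(q[0],q[2]),np.arctan2(q[2],-q[0])-.052)
    # intersect with circle radius .1913 in xz
    s=np.linspace(.7,1.1,4001)*1.0; P=o+d*s[:,None]; rr=np.hypot(P[:,0]-.5606,P[:,2]-.084); i=np.argmin(abs(rr-.1913)); print("circle",P[i],np.arctan2(P[i,2]-.084,.5606-P[i,0])-.052)
    for t in (.7,.75,.8,.85,.9,.95,1.0):
        print(t, .5606-.191*np.cos(t)+.01*np.sin(t), .084+.191*np.sin(t)+.01*np.cos(t), end=' ray x at that z: ')
        z=.084+.191*np.sin(t)+.01*np.cos(t); print(plane("top",uv,z)[0])
for uv in (T(160,408),T(172,60)): print(plane("top",uv,.094))
s=readout.get_state();print(s["contact_force"],s["moment"],s["tool_pos"],s["joint_torque"])
```

```text
0.335 [0.44868139 0.335      0.25189008] 0.20177426566695197 0.9308271416725742
0.338 [0.45028206 0.338      0.23086191] 0.1836803387867292 0.874548242849434
0.341 [0.45188274 0.341      0.20983374] 0.166293630802693 0.8062445453581604
circle [0.44960408 0.33672932 0.23976863] 0.8996844091872682
0.7 0.4209573191010396 0.2146940001352439 ray x at that z: 0.45151277535403855
0.75 0.4276638136453335 0.22150989185319503 ray x at that z: 0.4509939452504979
0.8 0.4347025794236866 0.2279820804552805 ray x at that z: 0.45050127805132417
0.85 0.4420560231873713 0.23409438884064573 ray x at that z: 0.4500360051679391
0.9 0.44970576515657795 0.239831539421556 ray x at that z: 0.44959928954024186
0.95 0.45763268496029197 0.24517919230940924 ray x at that z: 0.4491922227298644
1.0 0.46581696942726425 0.25012398115698964 ray x at that z: 0.4488158221918365
0.335 [0.46568802 0.335      0.24404684] 0.18607330335804226 0.9835203462177269
0.338 [0.46774481 0.338      0.22280831] 0.16700249743077172 0.9292177707759732
0.341 [0.4698016  0.341      0.20156979] 0.14854967057163035 0.8611793117398546
circl
[... 209 characters left out ...]
691
0.8 0.4347025794236866 0.2279820804552805 ray x at that z: 0.46724377104995624
0.85 0.4420560231873713 0.23409438884064573 ray x at that z: 0.46665183997432585
0.9 0.44970576515657795 0.239831539421556 ray x at that z: 0.46609624010921713
0.95 0.45763268496029197 0.24517919230940924 ray x at that z: 0.46557836016494203
1.0 0.46581696942726425 0.25012398115698964 ray x at that z: 0.4650994945716546
[0.37557955 0.34348699 0.094     ]
[0.55912146 0.3392031  0.094     ]
[-0.94739204 -0.17373828  2.0025872 ] [ 0.02582825  0.24639351 -0.01035967] [0.42503748 0.21956136 0.11196293] [ 2.36462988e-01 -4.34283185e+01 -7.45577062e-02 -6.92012429e+00
  7.43059837e-02 -1.24286260e-01  7.62210766e-05]
```

```bash
python3 - <<'E'
from h import *
for n,uvs in (("e",[T(188,230),T(188,385),T(188,307)]),("d",[(145+165/4,130+140/4),(145+165/4,130+310/4)])):
  for uv in uvs:
    for z in (.15,.2,.25,.3): print(n,uv,z,plane("top",uv,z)[:2])
E
python3 - <<'E'
from plant import eyes
import cv2
a=eyes.snapshot("scene")["pixels"];cv2.imwrite("pics/f.png",cv2.resize(a,(768,576),interpolation=3)[:,:,::-1])
E
```

```text
e (192.0, 197.5) 0.15 [0.46384451 0.32337148]
e (192.0, 197.5) 0.2 [0.45962044 0.31771485]
e (192.0, 197.5) 0.25 [0.45539637 0.31205821]
e (192.0, 197.5) 0.3 [0.4511723  0.30640158]
e (192.0, 236.25) 0.15 [0.38760841 0.32268123]
e (192.0, 236.25) 0.2 [0.38768687 0.31706355]
e (192.0, 236.25) 0.25 [0.38776532 0.31144587]
e (192.0, 236.25) 0.3 [0.38784377 0.3058282 ]
e (192.0, 216.75) 0.15 [0.42582845 0.32301059]
e (192.0, 216.75) 0.2 [0.42374988 0.31737432]
e (192.0, 216.75) 0.25 [0.42167132 0.31173806]
e (192.0, 216.75) 0.3 [0.41959275 0.30610179]
d (186.25, 165.0) 0.15 [0.52881339 0.33554254]
d (186.25, 165.0) 0.2 [0.52092268 0.32919901]
d (186.25, 165.0) 0.25 [0.51303197 0.32285548]
d (186.25, 165.0) 0.3 [0.50514127 0.31651195]
d (186.25, 207.5) 0.15 [0.44406538 0.3345443 ]
d (186.25, 207.5) 0.2 [0.44095758 0.32825711]
d (186.25, 207.5) 0.25 [0.43784978 0.32196992]
d (186.25, 207.5) 0.3 [0.43474198 0.31568273]
```

View pics/f.png

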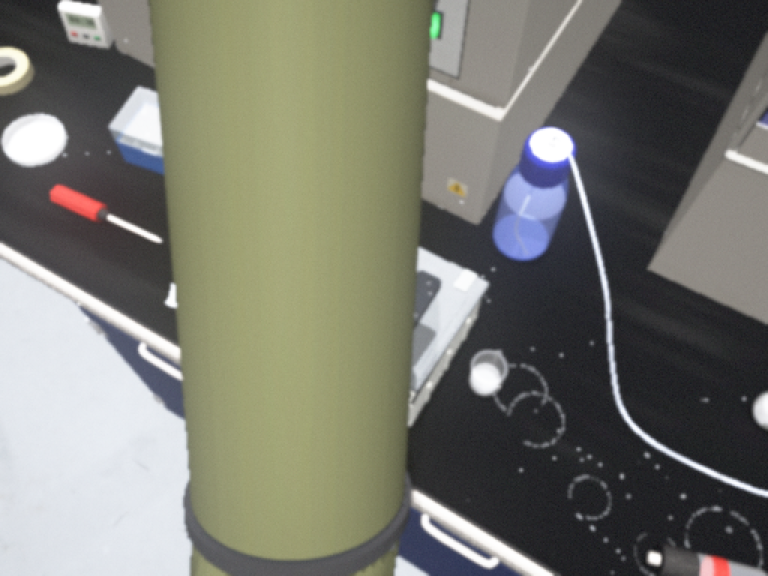

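The arm hides most of the scene view. The cover's right edge is visible from (488,288) to (411,392), close to the box's side wall. I'll estimate its height from that.

Run:
```python
from h import *
for uv in ((488,288),(450,343),(414,392)):
    o,d=ray("scene",np.array(uv)/1.5)
    for Y in (.100,.103): p=o+d*(Y-o[1])/d[1]; print(uv,Y,p)
# sanity: project model corner points at theta=0, .2 into top crop
s=pickle.load(open("top.pkl","rb")); Rm=R.from_quat(s["attitude"]).inv()
for t in (0,.1,.2):
  for yy in (.118,-.118):
    x=np.array([.5606-.191*np.cos(t)+.01*np.sin(t)-.0*yy, .220+yy+.0012, .084+.191*np.sin(t)+.01*np.cos(t)]); x[0]+=.0064*yy
    uv=cv2.projectPoints(Rm.apply(x-s["origin"])[None],np.zeros(3),np.zeros(3),s["K"],np.array(s["dist_coeffs"]))[0].ravel(); print(t,yy,(uv-[145,140])*4)
```

```text
(488, 288) 0.1 [0.55008719 0.1        0.09289557]
(488, 288) 0.103 [0.5630904 0.103     0.0690659]
(450, 343) 0.1 [0.44253955 0.1        0.1325417 ]
(450, 343) 0.103 [0.45222822 0.103      0.10993389]
(414, 392) 0.1 [0.3557795  0.1        0.17676718]
(414, 392) 0.103 [0.3627943  0.103      0.15552238]
0 0.118 [168.12553833 418.09136812]
0 -0.118 [621.51408258 420.19308709]
0.1 0.118 [163.56882428 414.98121494]
0.1 -0.118 [626.20849856 417.12739998]
0.2 0.118 [158.93182405 407.93489004]
0.2 -0.118 [630.97385005 410.12891522]
```

Run:
```python
from h import *
from plant import readout,eyes
F=[];M=[];I=[]
for i in range(8):
    I.append(eyes.snapshot("top")["pixels"].astype(float)); s=readout.get_state();F.append(s["contact_force"]);M.append(s["moment"])
print(np.mean(F,0),np.mean(M,0),np.std(M,0),s["tool_pos"],s["clock"])
g=np.mean(I,0).mean(2)
def edge(v,a,b,sg):
    p=sg*np.diff(g[v,a:b]); i=p.argmax(); w=p[max(i-1,0):i+2].clip(0); return a+.5+(w*np.arange(i-1,i+2)).sum()/w.sum()
k=pickle.load(open("top.pkl","rb"))
for v in range(158,196,4):
    l=edge(v,180,194,1); r=edge(v,294,306,-1)
    (o,d),(_,e)=ray("top",(l,v)),ray("top",(r,v))
    # depth so that the y distance is .236
    s_=.236/abs(d[1]-e[1]) if 1 else 0
    print(v,round(l,2),round(r,2),"pt",np.round(o+s_*(d+e)/2,4),np.round((o+s_*d)[1],4),np.round((o+s_*e)[1],4))
```

```text
[-0.54913751  0.09516258  1.09028503] [ 0.04133735  0.09590391 -0.00788988] [0.02797599 0.03919585 0.02624612] [0.42517402 0.21959615 0.11199298] 10.45
158 187.78 299.2 pt [0.5522 0.2214 0.0959] 0.3394 0.1034
162 187.68 299.32 pt [0.5435 0.2214 0.0968] 0.3394 0.1034
166 187.47 299.35 pt [0.5348 0.2216 0.0978] 0.3396 0.1036
170 187.1 299.34 pt [0.5259 0.222  0.0999] 0.34 0.104
174 187.12 299.43 pt [0.5175 0.2219 0.0996] 0.3399 0.1039
178 186.8 299.44 pt [0.5088 0.2222 0.1014] 0.3402 0.1042
182 186.69 299.64 pt [0.5001 0.2222 0.103 ] 0.3402 0.1042
186 186.81 300.32 pt [0.4913 0.2214 0.1068] 0.3394 0.1034
190 186.35 300.39 pt [0.4826 0.2218 0.1103] 0.3398 0.1038
194 186.71 300.38 pt [0.4747 0.2214 0.1064] 0.3394 0.1034
```

Measured from its apparent width, the cover sits at about 0.16 rad. That is higher than the fingertip position implies, so the contact may not be where I assumed. I'll lift off and move aside to see both before pressing harder.

Emit:
{"op": "carry_out", "data": {"motion": [[[0, 0, -5, 0, 0, 0, 0], [0, 0, -35, 0, 0, 0, 0], [0, 0, -45, 0, 0, 0, 0], [0, 30, -25, 0, 0, 0, 0], [0, 45, 0, 0, 0, 0, 0], [0, 45, 0, 0, 0, 0, 0], [0, 45, 0, 0, 0, 0, 0], [0, 45, 0, 0, 0, 0, 0]]]}}

```text
clock: 11.25
tool_pos: [0.425, 0.4311, 0.2225]
eef_rot: [0.0, 1.0, 0.0, 0.0]
contact_force: [0.3, 0.2, 0.5]
opening: 0.004
```

Run:
```python
from plant import readout,eyes
import cv2,pickle,numpy as np
for n in("scene","top"): s=eyes.snapshot(n);pickle.dump(s,open(n+".pkl","wb"))
print(readout.get_state())
a=pickle.load(open("scene.pkl","rb"))["pixels"][40:300,90:370];b=s["pixels"][120:270,110:350]
c=np.zeros((600,800,3),np.uint8)
c[:418,:450]=cv2.resize(a,(450,418),interpolation=3); c[:218,450:]=cv2.resize(b,(350,218),interpolation=3)
cv2.imwrite("pics/g.png",c[:420,:,::-1])
```

```text
{'clock': 11.35, 'q': array([-0.75485131,  0.66467441, -0.21254736,  1.62247882,  0.16477978,
        0.86700717,  0.54848384]), 'qd': array([ 0.0585452 , -0.03389063,  0.06115597,  0.10834534,  0.02493053,
        0.00773274,  0.03149668]), 'joint_torque': array([ 5.20443320e-01, -4.96845353e+01, -7.22997263e-01, -1.59057999e+01,
        5.31585573e-02,  4.27739799e-02, -2.38795616e-01]), 'tool_pos': array([0.42244047, 0.43751344, 0.22228122]), 'eef_rot': array([-3.66521060e-03,  9.99986727e-01,  3.59088393e-03, -4.66013687e-04]), 'contact_force': array([-1.07142625, -0.3548522 ,  0.4304598 ]), 'moment': array([0.02601402, 0.03800281, 0.0111136 ]), 'opening': 0.007032248687445431}
```

View pics/g.png

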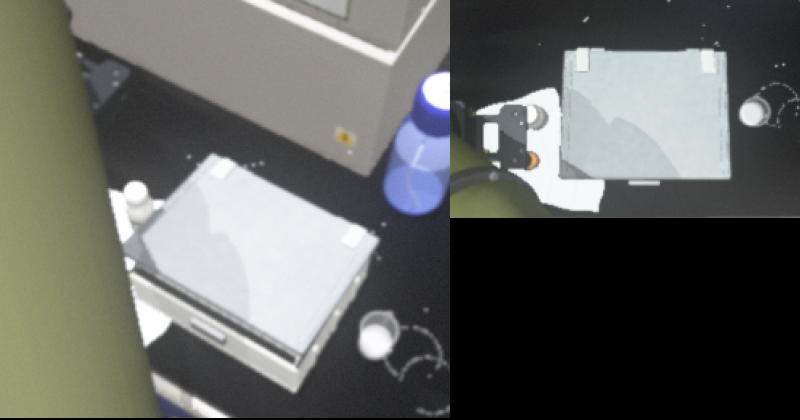

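The cover lies nearly closed with a thin dark gap at the front: front-right corner at (300,355) in the scene crop and (730,177) in the top crop. The bystanders are in place. I'll triangulate the corner and fit the width.

Run:
```python
from h import *
for sc in ((300,353),(300,358)):
  for tp in ((730,177),(729,175)):
    print(tri((110+(tp[0]-450)*240/350,120+tp[1]*150/218),(90+sc[0]*280/450,40+sc[1]*260/418)))
g=pickle.load(open("top.pkl","rb"))["pixels"].astype(float).mean(2)
# right edge across rows, against the dark worktop
pts=[]
for v in range(158,241,6):
    p=-np.diff(g[v,290:312]); i=p.argmax(); w=p[i-1:i+2].clip(0); u=290.5+(w*np.arange(i-1,i+2)).sum()/w.sum(); pts.append((v,round(u,2)))
print(pts)
s=pickle.load(open("top.pkl","rb")); Rm=R.from_quat(s["attitude"]).inv()
for t in (0,.05,.1,.15,.2):
  o=[]
  for q in (.02,.1,.191):
    x=np.array([.5606-q*np.cos(t)+.01*np.sin(t)-.0064*.118, .2214-.118+.0064*q-.0006, .084+q*np.sin(t)+.01*np.cos(t)])
    o.append(cv2.projectPoints(Rm.apply(x-s["origin"])[None],np.zeros(3),np.zeros(3),s["K"],np.array(s["dist_coeffs"]))[0].ravel())
  print(t,np.round(o,1).tolist())
```

```text
(array([0.37515249, 0.1058228 , 0.13096656]), np.float64(0.0031427087077892254))
(array([0.37762815, 0.10654078, 0.12419106]), np.float64(0.0037813641285145503))
(array([0.37472743, 0.1045407 , 0.11874985]), np.float64(0.003950374916957174))
(array([0.37723166, 0.1052564 , 0.11177464]), np.float64(0.004605294736806344))
[(158, np.float64(299.19)), (164, np.float64(299.38)), (170, np.float64(299.31)), (176, np.float64(299.4)), (182, np.float64(299.62)), (188, np.float64(300.26)), (194, np.float64(300.34)), (200, np.float64(300.34)), (206, np.float64(300.55)), (212, np.float64(301.32)), (218, np.float64(301.38)), (224, np.float64(301.38)), (230, np.float64(301.45)), (236, np.float64(301.67))]
0 [[299.4, 163.8], [299.7, 201.5], [300.0, 245.1]]
0.05 [[299.4, 163.5], [300.0, 201.0], [300.6, 244.8]]
0.1 [[299.5, 163.2], [300.3, 200.4], [301.2, 244.3]]
0.15 [[299.5, 162.8], [300.6, 199.7], [301.7, 243.5]]
0.2 [[299.6, 162.4], [300.9, 198.8], [302.3, 242.5]]
```

Emit:
{"op": "carry_out", "data": {"motion": [[[0, -45, 0, 0, 0, 0, 0], [0, -45, 0, 0, 0, 0, 0], [0, -45, 0, 0, 0, 0, 0], [0, -45, 0, 0, 0, 0, 0], [0, -30, 0, 0, 0, 0, 0], [0, 0, 0, 0, 0, 0, 0], [0, 0, 0, 0, 0, 0, 0]]]}}

```text
clock: 12.05
tool_pos: [0.4252, 0.2188, 0.2224]
eef_rot: [0.001, 1.0, 0.0, 0.0]
contact_force: [-0.3, -0.0, 1.3]
opening: -0.001
```

Emit:
{"op": "carry_out", "data": {"motion": [[[4, 0, 25, 0, 0, 0, 0], [4, 0, 25, 0, 0, 0, 0], [0, 0, 25, 0, 0, 0, 0], [0, 0, 15, 0, 0, 0, 0], [0, 0, 7, 0, 0, 0, 0], [0, 0, 3, 0, 0, 0, 0], [0, 0, 2, 0, 0, 0, 0], [0, 0, 0, 0, 0, 0, 0]]]}}

```text
clock: 12.85
tool_pos: [0.4174, 0.2201, 0.1204]
eef_rot: [0.0, 1.0, 0.0, 0.0]
contact_force: [0.1, 0.2, -0.2]
opening: 0.007
```

Emit:
{"op": "carry_out", "data": {"motion": [[[0, 0, 2, 0, 0, 0, 0], [0, 0, 2, 0, 0, 0, 0], [0, 0, 2, 0, 0, 0, 0]]]}}

```text
clock: 13.15
tool_pos: [0.4173, 0.2196, 0.1141]
eef_rot: [0.0, 1.0, 0.0, 0.0]
contact_force: [0.8, -0.3, -0.1]
opening: 0.003
```

Emit:
{"op": "carry_out", "data": {"motion": [[[0, 0, 1.5, 0, 0, 0, 0], [0, 0, 1, 0, 0, 0, 0]]]}}

```text
clock: 13.35
tool_pos: [0.4168, 0.2196, 0.1115]
eef_rot: [0.0, 1.0, -0.0, -0.0]
contact_force: [-0.9, 0.4, 3.7]
opening: 0.004
```

Emit:
{"op": "carry_out", "data": {"motion": [[[0, 0, 1, 0, 0, 0, 0], [0, 0, 0.5, 0, 0, 0, 0]]]}}

```text
clock: 13.55
tool_pos: [0.4169, 0.2196, 0.1099]
eef_rot: [0.0, 1.0, 0.0, -0.0]
contact_force: [-0.6, 0.2, 1.7]
opening: 0.005
```

Emit:
{"op": "carry_out", "data": {"motion": [[[0, 0, 1, 0, 0, 0, 0], [0, 0, 0.5, 0, 0, 0, 0]]]}}

```text
clock: 13.75
tool_pos: [0.417, 0.2196, 0.1084]
eef_rot: [0.0, 1.0, 0.0, -0.0]
contact_force: [-0.7, 0.3, 1.9]
opening: 0.007
```

Emit:
{"op": "carry_out", "data": {"motion": [[[0, 0, 1, 0, 0, 0, 0], [0, 0, 0.6, 0, 0, 0, 0]]]}}

```text
clock: 13.95
tool_pos: [0.417, 0.2195, 0.1069]
eef_rot: [0.0, 1.0, 0.0, -0.0]
contact_force: [-1.1, -0.3, 1.9]
opening: -0.001
```

Emit:
{"op": "carry_out", "data": {"motion": [[[0, 0, 1, 0, 0, 0, 0], [0, 0, 0.6, 0, 0, 0, 0]]]}}

```text
clock: 14.15
tool_pos: [0.417, 0.2196, 0.1052]
eef_rot: [0.0, 1.0, 0.0, -0.0]
contact_force: [-0.9, -0.9, 1.9]
opening: 0.01
```

Emit:
{"op": "carry_out", "data": {"motion": [[[0, 0, 1, 0, 0, 0, 0], [0, 0, 0.6, 0, 0, 0, 0]]]}}

```text
clock: 14.35
tool_pos: [0.417, 0.2196, 0.1036]
eef_rot: [0.0, 1.0, 0.0, -0.0]
contact_force: [-1.6, -0.2, 2.9]
opening: 0.004
```

Emit:
{"op": "carry_out", "data": {"motion": [[[0, 0, 0.9, 0, 0, 0, 0], [0, 0, 0.3, 0, 0, 0, 0]]]}}

```text
clock: 14.55
tool_pos: [0.417, 0.2195, 0.1024]
eef_rot: [0.0, 1.0, -0.0, -0.0]
contact_force: [-0.8, -0.6, 1.9]
opening: 0.006
```

Emit:
{"op": "carry_out", "data": {"motion": [[[0, 0, 0.9, 0, 0, 0, 0], [0, 0, 0.4, 0, 0, 0, 0]]]}}

```text
clock: 14.75
tool_pos: [0.417, 0.2196, 0.1012]
eef_rot: [0.0, 1.0, 0.0, -0.0]
contact_force: [-1.4, -0.2, 3.1]
opening: 0.004
```

Emit:
{"op": "carry_out", "data": {"motion": [[[0, 0, 0.9, 0, 0, 0, 0], [0, 0, 0.4, 0, 0, 0, 0]]]}}

```text
clock: 14.95
tool_pos: [0.417, 0.2196, 0.0998]
eef_rot: [0.0, 1.0, 0.0, -0.0]
contact_force: [-1.2, -0.3, 3.0]
opening: 0.006
```

Emit:
{"op": "carry_out", "data": {"motion": [[[0, 0, 0.8, 0, 0, 0, 0], [0, 0, 0.4, 0, 0, 0, 0]]]}}

```text
clock: 15.15
tool_pos: [0.417, 0.2196, 0.0986]
eef_rot: [0.0, 1.0, -0.0, -0.0]
contact_force: [-1.3, 0.1, 1.3]
opening: 0.011
```

Emit:
{"op": "carry_out", "data": {"motion": [[[0, 0, 0.8, 0, 0, 0, 0], [0, 0, 0.4, 0, 0, 0, 0]]]}}

```text
clock: 15.35
tool_pos: [0.417, 0.2196, 0.0974]
eef_rot: [0.0, 1.0, 0.0, -0.0]
contact_force: [-1.9, -0.6, 2.2]
opening: 0.001
```

Emit:
{"op": "carry_out", "data": {"motion": [[[0, 0, 0.8, 0, 0, 0, 0], [0, 0, 0.4, 0, 0, 0, 0]]]}}

```text
clock: 15.55
tool_pos: [0.417, 0.2196, 0.0963]
eef_rot: [0.0, 1.0, 0.0, -0.0]
contact_force: [-1.2, -0.4, 1.8]
opening: 0.003
```

Emit:
{"op": "carry_out", "data": {"motion": [[[0, 0, 0.8, 0, 0, 0, 0], [0, 0, 0.4, 0, 0, 0, 0]]]}}

```text
clock: 15.75
tool_pos: [0.417, 0.2196, 0.095]
eef_rot: [0.0, 1.0, 0.0, -0.0]
contact_force: [-2.0, -0.3, 2.5]
opening: 0.005
```

Emit:
{"op": "carry_out", "data": {"motion": [[[0, 0, 0.8, 0, 0, 0, 0], [0, 0, 0.4, 0, 0, 0, 0]]]}}

```text
clock: 15.95
tool_pos: [0.417, 0.2196, 0.0938]
eef_rot: [0.0, 1.0, 0.0, -0.0]
contact_force: [-0.4, 0.2, 2.8]
opening: 0.006
```

Run:
```python
from h import *
from plant import readout,eyes
s=eyes.snapshot("top"); g=s["pixels"].astype(float).mean(2)
def edge(v,a,b,sg):
    p=sg*np.diff(g[v,a:b]); i=p.argmax(); w=p[max(i-1,0):i+2].clip(0); return a+.5+(w*np.arange(i-1,i+2)).sum()/w.sum()
for v in range(158,200,4):
    l=edge(v,180,194,1); r=edge(v,294,306,-1)
    (o,d),(_,e)=ray("top",(l,v)),ray("top",(r,v)); k=.236/abs(d[1]-e[1])
    print(v,round(l,2),round(r,2),np.round(o+k*(d+e)/2,4))
cv2.imwrite("pics/h.png",cv2.resize(s["pixels"][140:260,145:345],None,fx=4,fy=4,interpolation=3)[:,:,::-1])
```

```text
158 187.88 298.53 [0.5533 0.222  0.0894]
162 187.76 299.33 [0.5436 0.2213 0.0961]
166 187.67 299.28 [0.5351 0.2215 0.0955]
170 187.56 299.39 [0.5264 0.2215 0.0964]
174 187.42 299.42 [0.5178 0.2216 0.097 ]
178 187.15 299.31 [0.5093 0.222  0.0974]
182 186.84 299.27 [0.5006 0.2224 0.0988]
186 187.16 299.36 [0.4925 0.222  0.0959]
190 187.04 299.41 [0.484  0.2221 0.0966]
194 187.08 299.42 [0.4757 0.222  0.0954]
198 187.59 300.16 [0.4671 0.2207 0.0965]
```

View pics/h.png

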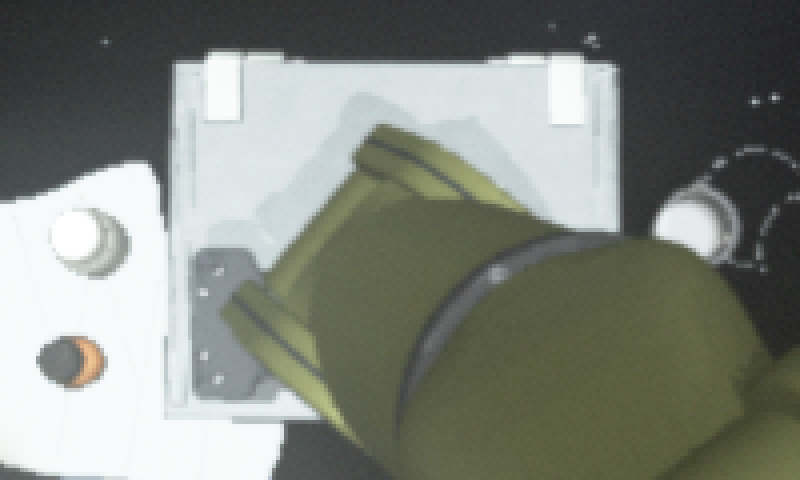

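The cover is now at roughly 0.03 rad (front-left corner at crop (165,416)), and the bystanders are in place. I'll keep going in small steps.

Emit:
{"op": "carry_out", "data": {"motion": [[[0, 0, 0.7, 0, 0, 0, 0], [0, 0, 0.3, 0, 0, 0, 0]]]}}

```text
clock: 16.2
tool_pos: [0.417, 0.2195, 0.0929]
eef_rot: [0.0, 1.0, 0.0, -0.0]
contact_force: [-1.6, -1.1, 2.4]
opening: 0.006
```

Emit:
{"op": "carry_out", "data": {"motion": [[[0, 0, 0.7, 0, 0, 0, 0], [0, 0, 0.3, 0, 0, 0, 0]]]}}

```text
clock: 16.4
tool_pos: [0.417, 0.2196, 0.0919]
eef_rot: [0.0, 1.0, 0.0, -0.0]
contact_force: [-1.1, -0.8, 2.3]
opening: 0.006
```

Emit:
{"op": "carry_out", "data": {"motion": [[[0, 0, 0.7, 0, 0, 0, 0], [0, 0, 0.3, 0, 0, 0, 0]]]}}

```text
clock: 16.6
tool_pos: [0.417, 0.2195, 0.0908]
eef_rot: [0.0, 1.0, 0.0, -0.0]
contact_force: [-2.2, 0.2, 1.9]
opening: 0.012
```

Emit:
{"op": "carry_out", "data": {"motion": [[[0, 0, 0.7, 0, 0, 0, 0], [0, 0, 0.3, 0, 0, 0, 0]]]}}

```text
clock: 16.8
tool_pos: [0.417, 0.2195, 0.0898]
eef_rot: [0.0, 1.0, -0.0, -0.0]
contact_force: [-1.5, 0.7, 1.8]
opening: 0.003
```

Emit:
{"op": "carry_out", "data": {"motion": [[[0, 0, 0.7, 0, 0, 0, 0], [0, 0, 0.3, 0, 0, 0, 0]]]}}

```text
clock: 17.0
tool_pos: [0.417, 0.2196, 0.0888]
eef_rot: [0.0, 1.0, -0.0, -0.0]
contact_force: [-1.5, 0.1, 2.2]
opening: 0.006
```

Emit:
{"op": "carry_out", "data": {"motion": [[[0, 0, 0.8, 0, 0, 0, 0], [0, 0, 0.5, 0, 0, 0, 0]]]}}

```text
clock: 17.2
tool_pos: [0.417, 0.2196, 0.0876]
eef_rot: [0.0, 1.0, 0.0, -0.0]
contact_force: [-1.2, -0.1, 3.4]
opening: 0.006
```

Emit:
{"op": "carry_out", "data": {"motion": [[[0, 0, 0.5, 0, 0, 0, 0], [0, 0, 0.4, 0, 0, 0, 0]]]}}

```text
clock: 17.4
tool_pos: [0.4171, 0.2196, 0.0867]
eef_rot: [0.0, 1.0, 0.0, 0.0]
contact_force: [-2.1, -0.3, 2.3]
opening: 0.001
```

Emit:
{"op": "carry_out", "data": {"motion": [[[0, 0, 0.7, 0, 0, 0, 0], [0, 0, 0.4, 0, 0, 0, 0]]]}}

```text
clock: 17.6
tool_pos: [0.417, 0.2196, 0.0856]
eef_rot: [0.0, 1.0, 0.0, -0.0]
contact_force: [-1.5, 0.2, 3.1]
opening: 0.004
```

Emit:
{"op": "carry_out", "data": {"motion": [[[0, 0, 0.7, 0, 0, 0, 0], [0, 0, 0.4, 0, 0, 0, 0]]]}}

```text
clock: 17.8
tool_pos: [0.417, 0.2196, 0.0845]
eef_rot: [0.0, 1.0, 0.0, -0.0]
contact_force: [-1.5, 0.6, 1.9]
opening: 0.003
```

```bash
cat > w.py <<'E'
from h import *
from plant import readout,eyes
F=[];M=[];I=[]
for i in range(4):
    I.append(eyes.snapshot("top")["pixels"].astype(float)); s=readout.get_state();F.append(s["contact_force"]);M.append(s["moment"])
g=np.mean(I,0).mean(2)
print(np.mean(F,0),np.mean(M,0),s["tool_pos"],s["clock"],s["joint_torque"])
def edge(v,a,b,sg):
    p=sg*np.diff(g[v,a:b]); i=p.argmax(); w=p[max(i-1,0):i+2].clip(0); return a+.5+(w*np.arange(i-1,i+2)).sum()/w.sum()
X=[];Z=[]
for v in range(160,197,2):
    l=edge(v,180,194,1); r=edge(v,294,306,-1)
    (o,d),(_,e)=ray("top",(l,v)),ray("top",(r,v)); k=.236/abs(d[1]-e[1]); p=o+k*(d+e)/2; X.append(p[0]);Z.append(p[2])
print("slope",-np.polyfit(X,Z,1)[0],"z at .5606",np.polyval(np.polyfit(X,Z,1),.5606))
# front edge row, column 170..180 crop-left (u 190..197)
for u in (188,190,192,194): print(u,[int(x) for x in g[236:252,u]])
b=np.mean(I,0)[185:262,170:250].astype(np.uint8); cv2.imwrite("pics/i.png",cv2.resize(b,None,fx=7,fy=7,interpolation=3)[:,:,::-1])
E
python3 w.py
```

```text
[-0.62879211 -0.06581811  0.76715955] [ 0.02352376  0.14402159 -0.01921728] [0.41758943 0.21967171 0.08448196] 18.0 [-4.72049578e-02 -4.48689187e+01 -9.40631493e-03 -5.04212916e+00
 -1.19725594e-02  5.72557712e-02 -2.63034162e-04]
slope 0.040284647740703006 z at .5606 0.09154538036639216
188 [229, 230, 230, 230, 229, 227, 224, 233, 219, 218, 247, 249, 248, 248, 248, 249]
190 [241, 241, 241, 241, 242, 239, 228, 235, 217, 213, 247, 249, 248, 249, 248, 248]
192 [214, 220, 227, 228, 229, 232, 238, 236, 217, 213, 246, 248, 248, 248, 248, 248]
194 [139, 159, 185, 218, 236, 239, 239, 235, 217, 211, 246, 248, 248, 248, 248, 248]
```

View pics/i.png

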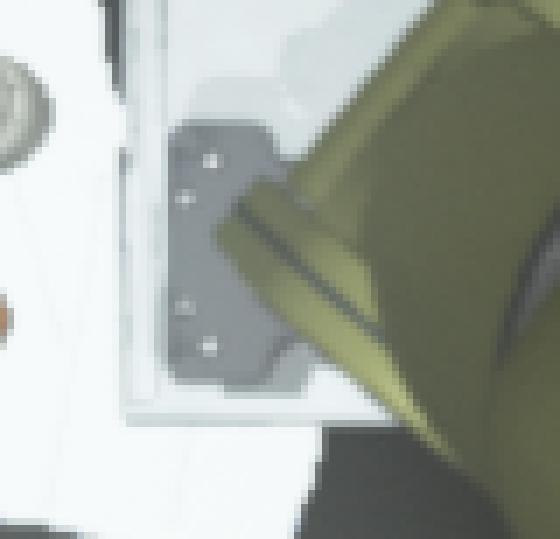

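The data now fit a constant offset: contact sits about 37 mm higher than nominal. The cover is at about 0.04 rad and still only under hinge friction, so up to ~6 mm remain. The picture shows the front edge at row ~420 of the crop, almost flat. Continuing.

Emit:
{"op": "carry_out", "data": {"motion": [[[0, 0, 0.7, 0, 0, 0, 0], [0, 0, 0.3, 0, 0, 0, 0]]]}}

```text
clock: 18.2
tool_pos: [0.4175, 0.2197, 0.0836]
eef_rot: [0.0, 1.0, 0.0, 0.0]
contact_force: [-0.1, -0.2, 1.3]
opening: 0.002
```

Emit:
{"op": "carry_out", "data": {"motion": [[[0, 0, 0.7, 0, 0, 0, 0], [0, 0, 0.3, 0, 0, 0, 0]]]}}

```text
clock: 18.4
tool_pos: [0.4174, 0.2197, 0.0826]
eef_rot: [0.0, 1.0, 0.0, 0.0]
contact_force: [1.1, 0.2, 4.4]
opening: 0.006
```

Emit:
{"op": "carry_out", "data": {"motion": [[[0, 0, 0.4, 0, 0, 0, 0], [0, 0, 0.2, 0, 0, 0, 0]]]}}

```text
clock: 18.6
tool_pos: [0.4174, 0.2197, 0.0822]
eef_rot: [0.0, 1.0, 0.0, 0.0]
contact_force: [0.0, -0.2, 8.3]
opening: 0.007
```

Seal contact: the force is climbing.

Emit:
{"op": "carry_out", "data": {"motion": [[[0, 0, 0.4, 0, 0, 0, 0], [0, 0, 0, 0, 0, 0, 0]]]}}

```text
clock: 18.8
tool_pos: [0.4174, 0.2197, 0.082]
eef_rot: [0.0, 1.0, 0.0, 0.0]
contact_force: [-0.2, -0.6, 7.2]
opening: 0.006
```

Emit:
{"op": "carry_out", "data": {"motion": [[[0, 0, 0.5, 0, 0, 0, 0], [0, 0, 0, 0, 0, 0, 0]]]}}

```text
clock: 19.0
tool_pos: [0.4174, 0.2197, 0.0817]
eef_rot: [0.0, 1.0, 0.0, 0.001]
contact_force: [-1.2, -0.7, 10.8]
opening: 0.004
```

Emit:
{"op": "carry_out", "data": {"motion": [[[0, 0, 0.5, 0, 0, 0, 0], [0, 0, 0.4, 0, 0, 0, 0], [0, 0, 0, 0, 0, 0, 0]]]}}

```text
clock: 19.3
tool_pos: [0.4174, 0.2197, 0.0812]
eef_rot: [0.0, 1.0, 0.0, 0.001]
contact_force: [-0.9, -0.6, 16.1]
opening: 0.003
```

Emit:
{"op": "carry_out", "data": {"motion": [[[0, 0, 0.3, 0, 0, 0, 0], [0, 0, 0, 0, 0, 0, 0], [0, 0, 0, 0, 0, 0, 0], [0, 0, 0, 0, 0, 0, 0]]]}}

```text
clock: 19.7
tool_pos: [0.4174, 0.2197, 0.0811]
eef_rot: [0.0, 1.0, 0.0, 0.001]
contact_force: [-1.9, -0.6, 17.9]
opening: 0.002
```

Emit:
{"op": "carry_out", "data": {"motion": [[[0, 0, 0, 0, 0, 0, 0], [0, 0, 0, 0, 0, 0, 0], [0, 0, 0, 0, 0, 0, 0], [0, 0, 0, 0, 0, 0, 0], [0, 0, 0, 0, 0, 0, 0], [0, 0, 0, 0, 0, 0, 0], [0, 0, 0, 0, 0, 0, 0], [0, 0, 0, 0, 0, 0, 0]]]}}

```text
clock: 20.5
tool_pos: [0.4173, 0.2197, 0.0811]
eef_rot: [0.0, 1.0, 0.0, 0.001]
contact_force: [-1.9, -1.1, 18.4]
opening: 0.007
```

```bash
python3 w.py | head -4
```

```text
[-1.88252149 -1.0956158  17.83911569] [-0.19312577  0.52195977 -0.00103961] [0.41736353 0.21969864 0.08108668] 20.7 [ 1.15336751e-02 -3.72826195e+01  2.18233019e-01 -4.81539488e+00
  7.69803696e-02 -6.36407733e-01 -3.41261984e-03]
slope -0.017278531560931575 z at .5606 0.09236490179576724
188 [227, 227, 223, 216, 215, 222, 233, 234, 221, 219, 246, 248, 248, 248, 248, 248]
```

Emit:
{"op": "carry_out", "data": {"motion": [[[0, 0, 0, 0, 0, 0, 0], [0, 0, 0, 0, 0, 0, 0], [0, 0, 0, 0, 0, 0, 0], [0, 0, 0, 0, 0, 0, 0], [0, 0, 0, 0, 0, 0, 0], [0, 0, 0, 0, 0, 0, 0], [0, 0, 0, 0, 0, 0, 0], [0, 0, 0, 0, 0, 0, 0]]]}}

```text
clock: 21.5
tool_pos: [0.4173, 0.2197, 0.0811]
eef_rot: [0.0, 1.0, 0.0, 0.001]
contact_force: [-1.4, -0.8, 18.3]
opening: 0.007
```

Emit:
{"op": "carry_out", "data": {"motion": [[[0, 0, 0, 0, 0, 0, 0], [0, 0, 0, 0, 0, 0, 0], [0, 0, 0, 0, 0, 0, 0], [0, 0, 0, 0, 0, 0, 0]]]}}

```text
clock: 21.9
tool_pos: [0.4173, 0.2197, 0.0811]
eef_rot: [0.0, 1.0, 0.0, 0.001]
contact_force: [-2.3, -1.1, 17.7]
opening: 0.006
```

Emit:
{"op": "carry_out", "data": {"motion": [[[0, 0, -0.6, 0, 0, 0, 0], [0, 0, -0.8, 0, 0, 0, 0], [0, 0, -1.5, 0, 0, 0, 0], [0, 0, -5, 0, 0, 0, 0], [0, 0, -15, 0, 0, 0, 0], [0, 0, -30, 0, 0, 0, 0], [0, 0, -40, 0, 0, 0, 0], [0, 0, -40, 0, 0, 0, 0]]]}}

```text
clock: 22.7
tool_pos: [0.4163, 0.2191, 0.2138]
eef_rot: [0.0, 1.0, -0.0, -0.001]
contact_force: [-0.3, 0.8, -0.1]
opening: 0.002
```

Emit:
{"op": "carry_out", "data": {"motion": [[[0, 40, 0, 0, 0, 0, 0], [0, 45, 0, 0, 0, 0, 0], [0, 45, 0, 0, 0, 0, 0], [0, 45, 0, 0, 0, 0, 0], [0, 45, 0, 0, 0, 0, 0], [0, 30, 0, 0, 0, 0, 0], [0, 0, 0, 0, 0, 0, 0], [0, 0, 0, 0, 0, 0, 0]]]}}

```text
clock: 23.5
tool_pos: [0.4167, 0.4692, 0.2121]
eef_rot: [-0.0, 1.0, -0.001, -0.0]
contact_force: [-0.3, -0.1, -0.7]
opening: 0.005
```

Run:
```python
from plant import readout,eyes
import cv2,pickle,numpy as np
for n in("scene","top"): s=eyes.snapshot(n);pickle.dump(s,open(n+".pkl","wb"))
q=readout.get_state(); print(q["clock"],q["tool_pos"],q["contact_force"],abs(q["qd"]).max())
a=pickle.load(open("scene.pkl","rb"))["pixels"][40:300,90:370];b=s["pixels"][120:270,110:350]
c=np.zeros((420,800,3),np.uint8)
c[:418,:450]=cv2.resize(a,(450,418),interpolation=3); c[:218,450:]=cv2.resize(b,(350,218),interpolation=3)
cv2.imwrite("pics/j.png",c[:,:,::-1])
g=s["pixels"].astype(float).mean(2)
for v in (160,180,200,220,236):
    p=-np.diff(g[v,290:312]); i=p.argmax(); w=p[i-1:i+2].clip(0); print(v,290.5+(w*np.arange(i-1,i+2)).sum()/w.sum())
```

```text
23.6 [0.41770017 0.46755746 0.21246813] [ 1.31014003  1.2486391  -0.50219187] 0.008539323135801524
160 298.52612826603325
180 299.2392405063291
200 299.3030303030303
220 299.39002557544757
236 299.41075514874143
```

View pics/j.png

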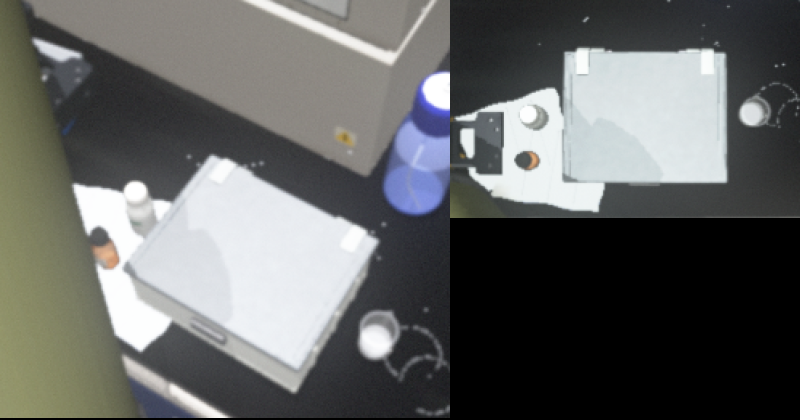

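The cover lies flat (front edge at (300,358) in the scene crop, no open gap, straight edges). The bottles and beaker are where they were, and the gripper is clear. Handing in.

```bash
python3 -c "
from plant import ticket; print(ticket.finish_job())"
```

```text
the job is handed in; nothing more can be done
None
```

The dry box is closed: the cover lies level on its seal, and I handed the job in at 23.6 s of the 45 s allowed.

- **Closing:** I pushed the cover from behind and above with the shut gripper, at roughly 5 cm/s at the front edge at first. The last stretch was about 1 cm/s, in small steps, until the force climbed.
- **Interruption:** I lifted off once, at about 0.2 rad, to check the cover's angle. I then set down again at the same place and carried on.
- **Pressing:** I held 17.7 to 18.4 N from 19.7 to 21.9 s, after building up to it through 16 N. The highest force I read was 18.4 N.
- **Last checks:** after letting go, the cover's right edge in the top view showed an angle of about 0 rad. The bottles and the beaker stood where they were, and the gripper was clear with only about 1 N of noise.
- **What disagreed:** contact came about 37 mm higher than the reported tool position and fingertip length imply. I did not find out why, so I relied on the force and on the cover's angle in the images. I can't rule out that the gripper body, rather than the fingertips, touched the cover. The measured moment puts the contact between the planned spot and the front edge.

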